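# Load four mask bodies into the bonding nests of their sizes

### The arm

A 6-joint arm with a two-finger parallel gripper is mounted at the origin on the work surface. World frame = base frame: x ahead of the robot, y to its left, z up, the work surface at z = 0. Lengths are in m, angles in degrees, forces in N, time in s.
With the tool pointing down it reaches from about 0.375 to 0.75 m from the base axis. Payload 9 kg.
Tool frame: the origin (TCP) lies at the very end of the fingers, on their centre line; the grasp point (between the pads) lies 19 mm behind it (bot.hold_point_z is the distance from the TCP to the grasp point, in m); z points along the fingers, y is the line along which they close (so a half turn about z gives the same grasp; the last joint's range is limited). The gripper opens to 85 mm and grips with 20 to 120 N. Pads are 22 mm wide; open, the fingers measure 114 mm over their backs; the gripper's body (76 mm by 85 mm) begins 54 mm behind the grasp point. The pads swing forward as they close: fully open they stand 13 mm farther back than shut.
Start: joints at [53.761, 5.964, 5.575, 89.605, 0, 77.527], TCP at [0.242, 0.549, 0.231] pointing down, gripper open.
Joint ranges: [-171.21, 171.21], [-48.23, 106.86], [-62.78, 66.21], [-105.2, 120.99], [-86.42, 89.51], [-180, 180]. Speed limits (degrees/s): [127.2, 127.2, 147.25, 180, 180, 180].

### API

Orientations are given as [roll, pitch, yaw] about the fixed x, y, z axes, in that order (R = Rz(yaw) Ry(pitch) Rx(roll)).
In Python, from cell import observe, eyes, job_done, bot gives the robot as it stands. The module is installed in compiled form; this text tells all that it offers.
- The arm moves only by the tool carry_out, never from a script. Its argument "increments" is text: rows parted by semicolons, each of 7 numbers parted by spaces: the turn, a rotation vector about the world's x, y, z in degrees, then the shift along the world's x, y, z in mm, then the closure, from 0 (fully open) to 1 (shut). In form: rx ry rz tx ty tz hand; .... A call has exactly 8 rows; each row shifts and turns the commanded pose from where the row before left it; what a row does not reach is not made up. A row lasts 1/12 s, in which the tool goes at most 41.7 mm and 7.16 degrees, less where a joint would pass 70% of its speed; a pose out of reach is approached as far as the arm can. A call with a gripper value outside its range is refused whole. The fingers move at their own pace and stop on an object; "grip_force" is the grip in N (left out, the last holds). Time passes only in rows, so rows that do not move let the fingers close, or fill a call up. It gives the time, the measured TCP pose, the force, the opening and the grip force at its end, in the units of the state.
- observe(): the state, without advancing time (a new reading comes with each control period).
- eyes.capture(name): name is "side" or "top" or "wrist"; returns (picture, depth): 420x560x3 uint8, red, green, blue; 420x560 float32, m along the optical axis (not along the pixel's ray), 0 where there is no reading.
- eyes.camera_info(name): a dict with "fov_y" (degrees; the focal length in pixels is half the picture's height over the tangent of half this angle, whatever the lens; pixels are square), "cx", "cy" (the principal point, pixels), "T" (4x4, takes a point from camera to world coordinates). Camera axes: x right, y up, looking along -z (the intrinsics and any distortion apply to the point x, -y, -z); pixel columns grow to the right and rows downward; lengths in m; the calibration is good to about 2 mm. A picture is of the moment at which its call begins: read the wrist's pose just before it. camera_info takes no time and is no camera call; for the wrist camera it gives the pose at the moment of the call.
- job_done(): hands the job in; it is judged then, once.
The state is a dict: "t": time; "q": joint angles; "joint_vel": joint speeds; "joint_efforts": joint torques, N m; "ee_pos": TCP position; "eef_rot": TCP orientation; "contact_force": force on the tool from outside, world axes, zero at the start; "wrist_torque": the same for the moment, N m; "opening": finger opening in m; "grasp_force": force on a finger pad.
Only numpy, scipy, OpenCV 4.12 (cv2) and the standard library are available. Lean on these libraries where they do the work, as an engineer would, in place of code of your own. Each camera call takes 0.05 s, during which the arm holds its last target. There are 200 camera calls.

### The job

Load the bonding nests for the next step: pick up the four bare pink mask bodies one after another and seat each one in the white nest of its own size, face down and flat on the pocket's floor, with its narrow toe at the pocket's narrow end and its open neck up. Lower each body into its pocket before you let go, do not drop it in. Leave the finished mask with the tube and the pen grinder where they lie.

Things in the scene. Friction and masses are not known exactly. Their poses are not given: they have to be found in the camera images.
- neck_2 (a point): smallest bare mask body, a loose stiff pink moulding, egg-shaped cuff 64 x 36 mm, 13 mm thick, face down; a round open neck 16 mm across rises from its back, leaning 30 deg to the broad heel. Point: middle of the neck (grip here, closing along y), 37 mm above the underside, 20.9 mm from the oval's middle towards the heel; neck end 52 mm up. z up, x towards the narrow toe.
- neck_3 (a point): second smallest bare mask body, a loose stiff pink moulding, egg-shaped cuff 82 x 46 mm, 15 mm thick, face down; a round open neck 18 mm across rises from its back, leaning 30 deg to the broad heel. Point: middle of the neck (grip here, closing along y), 39 mm above the underside, 22.6 mm from the oval's middle towards the heel; neck end 54 mm up. z up, x towards the narrow toe.
- neck_4 (a point): second largest bare mask body, a loose stiff pink moulding, egg-shaped cuff 101 x 56 mm, 17 mm thick, face down; a round open neck 20 mm across rises from its back, leaning 30 deg to the broad heel. Point: middle of the neck (grip here, closing along y), 41 mm above the underside, 24.4 mm from the oval's middle towards the heel; neck end 56 mm up. z up, x towards the narrow toe.
- neck_5 (a point): largest bare mask body, a loose stiff pink moulding, egg-shaped cuff 122 x 67 mm, 20 mm thick, face down; a round open neck 22 mm across rises from its back, leaning 30 deg to the broad heel. Point: middle of the neck (grip here, closing along y), 44 mm above the underside, 26.5 mm from the oval's middle towards the heel; neck end 59 mm up. z up, x towards the narrow toe.
- seat_2 (a point): nest for the smallest body, a white block fixed to the bench, 95 x 67 mm, 22 mm high, with an egg-shaped pocket 75 x 47 mm, its dark floor 12 mm up (10 mm below the rim); a 22 mm notch cuts the rim at the broad end. Point: where the middle of the neck comes when the body is seated, 49 mm above the bench, 20.9 mm from the pocket's middle towards its broad end. z up, x towards the pocket's narrow end.
- seat_3 (a point): nest for the second smallest body, a white block fixed to the bench, 113 x 77 mm, 22 mm high, with an egg-shaped pocket 93 x 57 mm, its dark floor 12 mm up (10 mm below the rim); a 22 mm notch cuts the rim at the broad end. Point: where the middle of the neck comes when the body is seated, 51 mm above the bench, 22.6 mm from the pocket's middle towards its broad end. z up, x towards the pocket's narrow end.
- seat_4 (a point): nest for the second largest body, a white block fixed to the bench, 132 x 87 mm, 22 mm high, with an egg-shaped pocket 112 x 67 mm, its dark floor 12 mm up (10 mm below the rim); a 22 mm notch cuts the rim at the broad end. Point: where the middle of the neck comes when the body is seated, 53 mm above the bench, 24.4 mm from the pocket's middle towards its broad end. z up, x towards the pocket's narrow end.
- seat_5 (a point): nest for the largest body, a white block fixed to the bench, 153 x 98 mm, 22 mm high, with an egg-shaped pocket 133 x 78 mm, its dark floor 12 mm up (10 mm below the rim); a 22 mm notch cuts the rim at the broad end. Point: where the middle of the neck comes when the body is seated, 56 mm above the bench, 26.5 mm from the pocket's middle towards its broad end. z up, x towards the pocket's narrow end.
- finished (a point): bystander, loose: a finished mask, pink cuff 98 x 54 mm face down with a curved clear airway tube 17 mm thick (arching to about 90 mm above the bench) and a white connector at its end, about 220 mm long in all; the point is in the middle of the cuff, 20 mm up; x points away from the tube
- grinder_mid (a point): bystander, loose: a black and silver pen-shaped air grinder 17 mm thick and 150 mm long, lying on the bench; the point is in the middle of it, x along it towards its tip
Things that resemble listed ones, but are neither listed nor needed, are in the scene too. Leave any blue or green look-alike of the part that bears neck_3 alone.

How it is judged (in metres and radians):
At the end, for the whole second after the job is handed in: Each of the four bodies lies in the nest of its own size: the middle of its neck within 12 mm (seen from above) and 5 mm in height of the seat point, its long axis within 0.3 rad of the pocket's, level within 0.07 rad, at rest and let go (horizontal distance between neck_2 and seat_2 below 0.012 m and z of neck_2 in the frame of seat_2 between -0.005 and 0.005 m and angle between the x axis of neck_2 and the x axis of seat_2, either way round below 0.3 rad and angle between each of neck_2, neck_3, neck_4, neck_5's own z axis and vertical below 0.07 rad and linear speed of each of mask_2, mask_3, mask_4, mask_5 below 0.01 m/s and horizontal distance between neck_3 and seat_3 below 0.012 m and z of neck_3 in the frame of seat_3 between -0.005 and 0.005 m and angle between the x axis of neck_3 and the x axis of seat_3, either way round below 0.3 rad and horizontal distance between neck_4 and seat_4 below 0.012 m and z of neck_4 in the frame of seat_4 between -0.005 and 0.005 m and angle between the x axis of neck_4 and the x axis of seat_4, either way round below 0.3 rad and horizontal distance between neck_5 and seat_5 below 0.012 m and z of neck_5 in the frame of seat_5 between -0.005 and 0.005 m and angle between the x axis of neck_5 and the x axis of seat_5, either way round below 0.3 rad); the robot touches nothing.
It fails at once if a body is let go more than 20 mm above its seat and dropped into its nest ((horizontal distance between neck_2 and seat_2 below 0.04 m and z of neck_2 in the frame of seat_2 above 0.02 m and contact force between the fingers and mask_2 below 0.01 N) or (horizontal distance between neck_3 and seat_3 below 0.04 m and z of neck_3 in the frame of seat_3 above 0.02 m and contact force between the fingers and mask_3 below 0.01 N) or (horizontal distance between neck_4 and seat_4 below 0.04 m and z of neck_4 in the frame of seat_4 above 0.02 m and contact force between the fingers and mask_4 below 0.01 N) or (horizontal distance between neck_5 and seat_5 below 0.04 m and z of neck_5 in the frame of seat_5 above 0.02 m and contact force between the fingers and mask_5 below 0.01 N)).
It fails at once if the finished mask is moved more than 20 mm (distance of finished from where it was at the start of the episode above 0.02 m).
It fails at once if the grinder is moved more than 20 mm (distance of grinder_mid from where it was at the start of the episode above 0.02 m).
It also fails if it takes over 96 s, if anything falls off the work surface, if the arm or the gripper's body presses on something with over 40 N, if the wrist force passes 120 N, or if a joint passes its speed limit or range.

## Working session

There is one attempt and no reset: what is moved stays moved. The work goes in short steps, Python scripts to look and compute and a tool call to move; the robot and the scene stay as the last step left them, time stands still between calls to the robot, and variables do not carry over. Pictures are saved under pics/ and viewed, at most 14 in all, crops included, and the job is handed in when it is done.

Besides the shell and the picture viewer there is one more tool, called after ">>>" as name(argument=value, ...) on one line, values as JSON. carry_out: Moves the arm, as the interface text tells. Its arguments: {"type":"object","properties":{"increments":{"type":"string"},"grip_force":{"type":"number"}},"required":["increments"]}

```bash
mkdir -p pics
python3 - <<'E'
from cell import observe, eyes, bot
import cv2, numpy as np
for n in ("top","side"):
    p,d=eyes.capture(n); cv2.imwrite(f"pics/{n}0.png",cv2.resize(p[:,:,::-1],(784,588))); np.savez(f"{n}0.npz",p=p,d=d)
    i=eyes.camera_info(n); print(n,i["fov_y"],i["cx"],i["cy"],{k:v for k,v in i.items() if k not in("T","fov_y","cx","cy")}); print(np.round(i["T"],3))
s=observe(); print(s, bot.hold_point_z)
E
```

```text
top 49.03468800794028 281.31887284533116 211.77785098107728 {}
[[-0.027  0.997 -0.073  0.457]
 [-1.    -0.025  0.018  0.019]
 [ 0.016  0.074  0.997  1.231]
 [ 0.     0.     0.     1.   ]]
side 55.76569255087317 282.8834270770047 214.49701671160108 {}
[[ 0.949  0.183 -0.257  0.277]
 [-0.315  0.575 -0.755 -0.837]
 [ 0.009  0.797  0.603  0.736]
 [ 0.     0.     0.     1.   ]]
{'t': 0.1, 'q': array([5.37612103e+01, 5.99528303e+00, 5.53003971e+00, 8.96051860e+01,
       1.00649796e-03, 7.75257222e+01]), 'joint_vel': array([ 0.04394748,  0.03334885,  0.0968771 , -0.02302661, -0.04948275,
        0.0352048 ]), 'joint_efforts': array([ 5.00834562e-03, -5.58209860e+01,  5.04718208e+01,  1.30375117e-02,
       -4.55175568e-04, -3.53186647e-05]), 'ee_pos': array([0.2415945 , 0.54887058, 0.23058504]), 'eef_rot': array([-1.79931451e+02, -1.61955597e-02,  1.56235478e+02]), 'contact_force': array([-0.29024524,  0.85051715, -0.61915102]), 'wrist_torque': array([0.02165726, 0.04428671, 0.03066334]), 'grasp_force': 0.0, 'opening': 0.0856315567501564} 0.0187
```

View pics/top0.png

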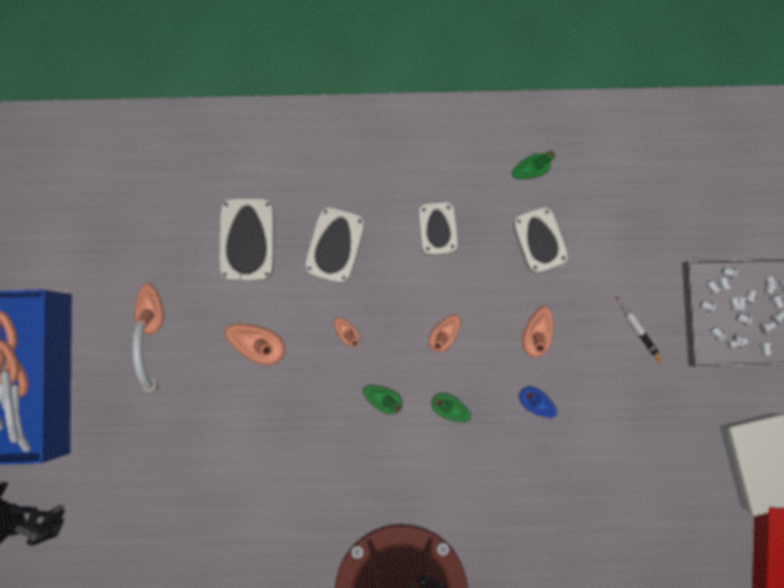

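View pics/side0.png

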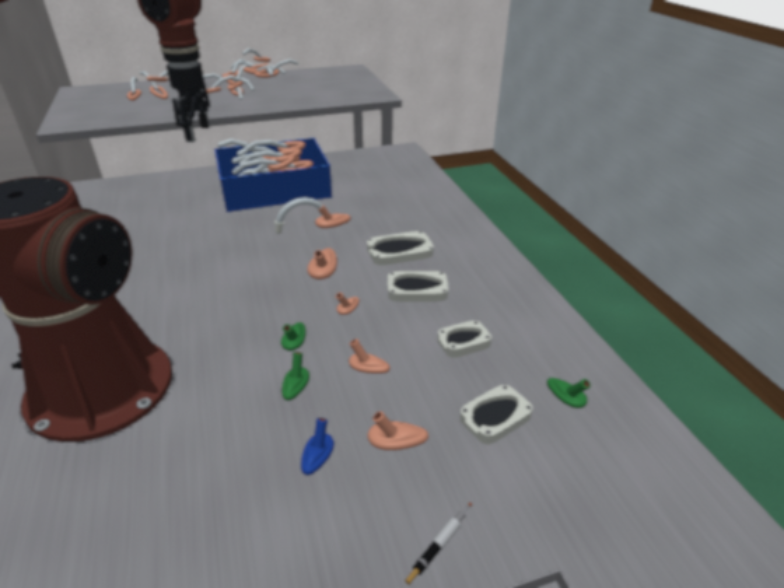

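Candidates in top0 (784×588 pixels):

| Item | Pixel positions |
|---|---|
| Pink bodies | 5 at (255,343), 2 at (347,331), 3 at (444,333), 4 at (538,331) |
| Nests | 5 at (246,239), 4 at (334,244), 2 at (438,229), 3 at (540,240) |
| Look-alikes to avoid | finished mask (148,310), green (384,398), (451,407), (533,165), blue (538,401), masks in the bin |

Next I'll measure their sizes and poses.

```bash
cat > h.py <<'E'
import numpy as np, cv2
from cell import eyes, observe
def rays(info,uv):
    f=210/np.tan(np.radians(info["fov_y"]/2)); uv=np.asarray(uv,float).reshape(-1,2)
    return np.c_[(uv[:,0]-info["cx"])/f,-(uv[:,1]-info["cy"])/f,-np.ones(len(uv))]
def plane(info,uv,z):
    T=info["T"]; r=rays(info,uv)@T[:3,:3].T; o=T[:3,3]
    return o+r*((z-o[2])/r[:,2])[:,None]
def cloud(info,d):
    v,u=np.mgrid[:420,:560]; r=rays(info,np.c_[u.ravel(),v.ravel()])*d.ravel()[:,None]
    return (r@info["T"][:3,:3].T+info["T"][:3,3]).reshape(420,560,3)
def rect(P):
    """centre, long, short, axis angle (towards narrow end, deg) of an egg outline"""
    (c,(w,h),a)=cv2.minAreaRect((P[:,:2]*1000).astype(np.float32))
    if w<h: w,h,a=h,w,a+90
    # axis by moments of the hull polygon, sign by skew
    hull=cv2.convexHull((P[:,:2]*1000).astype(np.float32)); m=cv2.moments(hull)
    ang=.5*np.degrees(np.arctan2(2*m['mu11'],m['mu20']-m['mu02']))
    ax=np.array([np.cos(np.radians(ang)),np.sin(np.radians(ang))]); 
    g=np.array([m['m10'],m['m01']])/m['m00']
    s=(hull[:,0]-g)@ax; n=np.array([-ax[1],ax[0]]); t=(hull[:,0]-g)@n
    if s.max()<-s.min(): ang+=180
    mid=g+ax*(s.max()+s.min())/2+n*(t.max()+t.min())/2
    return mid,s.max()-s.min(),t.max()-t.min(),(ang+180)%360-180
def pink(p):
    h=cv2.cvtColor(p,cv2.COLOR_RGB2HSV); return ((h[...,0]<18)&(h[...,1]>90)&(h[...,2]>80)).astype(np.uint8)
def dark(p): return (p.max(2)<75).astype(np.uint8)
E
python3 - <<'E'
from h import *
Z=np.load("top0.npz"); p,d=Z["p"],Z["d"]; i=eyes.camera_info("top"); C=cloud(i,d)
print("bench z",np.round([C[300,300,2],C[100,100,2],C[330,450,2]],4))
def blob(m,u,v):
    n,l,st,_=cv2.connectedComponentsWithStats(m); w=l[v-6:v+7,u-6:u+7]; k=np.bincount(w[w>0]).argmax(); return (l==k).astype(np.uint8)
L={2:20.9,3:22.6,4:24.4,5:26.5}
for k,(u,v) in {5:(255,343),2:(347,331),3:(444,333),4:(538,331)}.items():
    b=blob(pink(p),int(u/1.4),int(v/1.4)); q=C[b>0]; lo=q[q[:,2]<.024]; hi=q[q[:,2]>.030]
    cs=max(cv2.findContours(b,0,1)[0],key=len)[:,0]
    r=rect(plane(i,cs,.006)); a=np.radians(r[3]); e=np.array([np.cos(a),np.sin(a)])
    r2=rect(lo); print("body",k,[np.round(x,1) for x in r],"low",[np.round(x,1) for x in r2],"neckpt",np.round(r2[0]-L[k]*e,1),"hi mean",np.round(hi.mean(0)*1000,1),"zmax",q[:,2].max())
for k,(u,v) in {5:(246,239),4:(334,244),2:(438,229),3:(540,240)}.items():
    b=blob(dark(p),int(u/1.4),int(v/1.4)); cs=max(cv2.findContours(b,0,1)[0],key=len)[:,0]
    r=rect(plane(i,cs,.017)); a=np.radians(r[3]); e=np.array([np.cos(a),np.sin(a)])
    print("nest",k,[np.round(x,1) for x in r],"seat",np.round(r[0]-L[k]*e,1))
p=cv2.resize(p[170:270,140:420,::-1],(784,280),interpolation=cv2.INTER_CUBIC); cv2.imwrite("pics/crop.png",p)
E
```

```text
bench z [0.0051 0.0054 0.0016]
body 5 [array([467.5, 264.2]), np.float64(118.8), np.float64(63.6), np.float64(64.1)] low [array([467.1, 262. ]), np.float64(117.5), np.float64(63.4), np.float64(64.4)] neckpt [455.5 238.2] hi mean [459.5 236.2  80.4] zmax 1.2313008718341116
body 2 [array([484.6,  90.5]), np.float64(61.0), np.float64(32.2), np.float64(37.8)] low [array([486.3,  91.6]), np.float64(55.5), np.float64(32.1), np.float64(37.8)] neckpt [469.8  78.8] hi mean [468.3  75.9  69.1] zmax 1.2313008718341116
body 3 [array([476.4, -97.2]), np.float64(76.9), np.float64(42.9), np.float64(-38.2)] low [array([476.3, -96.4]), np.float64(76.0), np.float64(42.6), np.float64(-38.3)] neckpt [458.6 -82.5] hi mean [459.7 -80.7  77.4] zmax 1.2313008718341116
body 4 [array([ 474.4, -276.8]), np.float64(97.5), np.float64(53.0), np.float64(-18.0)] low [array([ 474.3, -274.5]), np.float64(96.5), np.float64(51.8), np.float64(-17.8)] neckpt [ 451.1 -266.9] hi mean [ 452.8 -263.9   61.2] zmax 1.2313008718341116
nest 5 [array([662.1, 273.9]), np.float64(123.2), np.float64(68.9), np.float64(-1.3)] seat [635.6 274.5]
nest 4 [array([648.7, 108.9]), np.float64(103.2), np.float64(58.4), np.float64(-16.7)] seat [625.4 115.9]
nest 2 [array([674.9, -89.2]), np.float64(65.4), np.float64(37.8), np.float64(4.6)] seat [654.1 -90.8]
nest 3 [array([ 648.5, -284.8]), np.float64(84.7), np.float64(47.9), np.float64(16.7)] seat [ 626.9 -291.3]
```

View pics/crop.png

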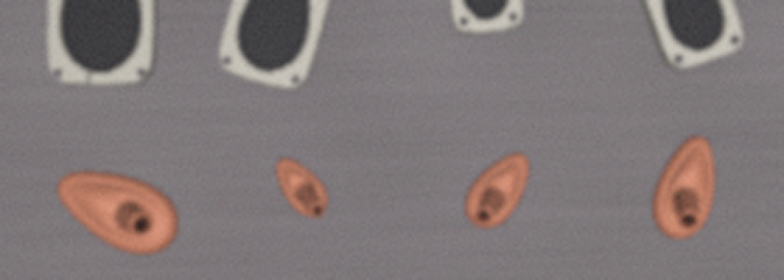

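The sizes match the descriptions and the crop shows each neck at the heel end. I'll go to body 5 first, at tool yaw = axis + 180.

>>> carry_out(increments="0 0 5.5 13.3 -19.4 -2 0;0 0 5.5 13.3 -19.4 -2 0;0 0 5.5 13.3 -19.4 -2 0;0 0 5.5 13.3 -19.4 -2 0;0 0 5.5 13.3 -19.4 -2 0;0 0 5.5 13.3 -19.4 -2 0;0 0 5.5 13.3 -19.4 -2 0;0 0 5.5 13.3 -19.4 -2 0", grip_force=40)

```text
t: 0.77
ee_pos: [0.3485, 0.3928, 0.2148]
eef_rot: [-180.0, -0.0, -159.5]
contact_force: [0.5, 0.9, 0.6]
opening: 0.0853
grasp_force: 0.0
```

>>> carry_out(increments="0 0 5.5 13.3 -19.4 -2 0;0 0 5.5 13.3 -19.4 -2 0;0 0 5.5 13.3 -19.4 -2 0;0 0 5.5 13.3 -19.4 -2 0;0 0 5.5 13.3 -19.4 -2 0;0 0 5.5 13.3 -19.4 -2 0;0 0 5.5 13.3 -19.4 -2 0;0 0 5.5 13.3 -19.4 -2 0")

```text
t: 1.43
ee_pos: [0.4549, 0.2377, 0.1989]
eef_rot: [180.0, -0.0, -115.5]
contact_force: [0.0, 0.7, -0.9]
opening: 0.0853
grasp_force: 0.0
```

Run:
```python
from h import *
s=observe(); i=eyes.camera_info("wrist"); print(s["t"],s["ee_pos"],s["eef_rot"],s["q"]); print(i["fov_y"],i["cx"],i["cy"]); print(np.round(i["T"],3))
p,d=eyes.capture("wrist"); np.savez("w0.npz",p=p,d=d,T=i["T"]); cv2.imwrite("pics/w0.png",p[:,:,::-1])
```

```text
1.4333 [0.45490985 0.23767643 0.19888595] [ 1.79968170e+02 -1.85926140e-02 -1.15493882e+02] [ 1.29566990e+01 -9.44867940e+00 -1.29226186e+01  8.65625495e+01
  5.23215779e-03 -5.15494152e+01]
69.35424813666481 276.5042672999264 203.8531776571161
[[-0.903 -0.414 -0.116  0.425]
 [ 0.43  -0.869 -0.245  0.176]
 [ 0.001 -0.271  0.962  0.342]
 [ 0.     0.     0.     1.   ]]
```

View pics/w0.png

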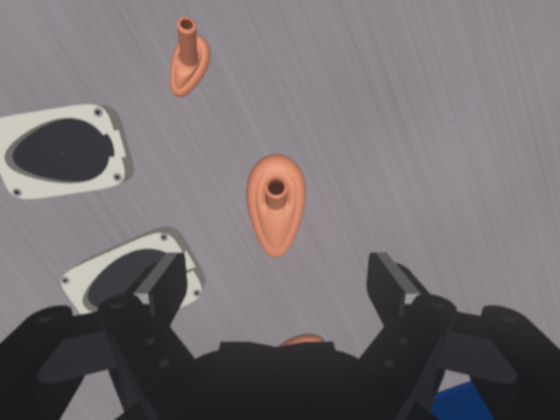

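The view is centred on body 5 at (276,205), with body 2 at (190,65). The nests at (60,150) and (140,280) are partly hidden. I'll refine body 5 from this picture.

```bash
cat >> h.py <<'E'
L={2:20.9,3:22.6,4:24.4,5:26.5}
def blob(m,u,v,r=8):
    n,l,st,_=cv2.connectedComponentsWithStats(m); w=l[v-r:v+r+1,u-r:u+r+1]; k=np.bincount(w[w>0]).argmax(); return (l==k).astype(np.uint8)
def egg(i,m,u,v,z,k):
    b=blob(m,u,v); cs=max(cv2.findContours(b,0,1)[0],key=len)[:,0]
    r=rect(plane(i,cs,z)); a=np.radians(r[3]); e=np.array([np.cos(a),np.sin(a)])
    print(k,"mid",np.round(r[0],1),"size",np.round(r[1:3],1),"ang",round(r[3],1),"neck/seat",np.round(r[0]-L[k]*e,1))
E
python3 - <<'E'
from h import *
Z=np.load("w0.npz"); p=Z["p"]; i=eyes.camera_info("wrist"); i["T"]=Z["T"]
egg(i,pink(p),276,230,.008,5)
print(plane(i,[(276,187)],.059)*1000, "neck end; expect neckpt", "rim")
C=cloud(i,Z["d"]); print(C[230,277],C[100,330],C[203,276])
E
```

```text
5 mid [468.1 265.1] size [120.7  65.1] ang 64.1 neck/seat [456.5 241.2]
[[452.05332461 232.98870369  59.        ]] neck end; expect neckpt rim
[0.47510488 0.28375163 0.02698684] [ 3.64771861e-01  1.83908154e-01 -1.17913667e-04] [0.4604875  0.25061991 0.04571828]
```

>>> carry_out(increments="0 0 -0.4 1.3 3.3 -30 0;0 0 0 0 0 -35 0;0 0 0 0 0 -35 0;0 0 0 0 0 -35 0;0 0 0 0 0 -25 0;0 0 0 0 0 -13.5 0;0 0 0 0 0 0 1;0 0 0 0 0 0 1")

```text
t: 2.15
ee_pos: [0.4551, 0.242, 0.0254]
eef_rot: [179.9, -0.1, -116.2]
contact_force: [-0.8, 0.0, 0.1]
opening: 0.0634
grasp_force: 0.0
```

>>> carry_out(increments="0 0 0 0 0 0 1;0 0 0 0 0 0 1;0 0 0 0 0 0 1;0 0 0 0 0 0 1;0 0 0 0 0 0 1;0 0 0 0 0 0 1;0 0 0 0 0 0 1;0 0 0 0 0 0 1")

```text
t: 2.82
ee_pos: [0.4569, 0.2423, 0.0272]
eef_rot: [-179.9, 0.1, -116.2]
contact_force: [-0.1, -0.5, 5.9]
opening: 0.0206
grasp_force: 39.0
```

Run:
```python
from h import *
Z=np.load("w0.npz"); p=Z["p"]; i=eyes.camera_info("wrist"); i["T"]=Z["T"]
print(p[150,60],p[150,120]); egg(i,dark(p),60,150,.012,4); egg(i,dark(p),60,150,.017,4)
Z=np.load("top0.npz"); p=Z["p"]; i=eyes.camera_info("top")
for z in (.012,.017): egg(i,dark(p),int(334/1.4),int(244/1.4),z,4); egg(i,dark(p),int(246/1.4),int(239/1.4),z,5)
```

```text
[55 56 60] [208 205 194]
4 mid [648.1 108.4] size [109.3  64.5] ang -17.4 neck/seat [624.8 115.8]
4 mid [644.7 109.5] size [107.7  63.5] ang -17.4 neck/seat [621.4 116.8]
4 mid [649.5 109.2] size [103.7  58.6] ang -16.7 neck/seat [626.1 116.3]
5 mid [662.9 275. ] size [123.7  69.2] ang -1.3 neck/seat [636.4 275.6]
4 mid [648.7 108.9] size [103.2  58.4] ang -16.7 neck/seat [625.4 115.9]
5 mid [662.1 273.9] size [123.2  68.9] ang -1.3 neck/seat [635.6 274.5]
```

Body 5 is held (opening 20.6 mm, 39 N). I'll lift it and carry it to nest 5, seat (636.2, 275.2), yaw 178.7.

>>> carry_out(increments="0 0 0 0 0 15 1;0 0 0 0 0 30 1;0 0 -6 10 2 30 1;0 0 -6.5 18 3.4 0 1;0 0 -6.5 18 3.4 0 1;0 0 -6.5 18 3.4 0 1;0 0 -6.5 18 3.4 0 1;0 0 -6.5 18 3.4 0 1")

```text
t: 3.48
ee_pos: [0.5568, 0.2612, 0.101]
eef_rot: [180.0, 0.0, -155.0]
contact_force: [0.6, -0.0, -0.6]
opening: 0.0209
grasp_force: 39.3
```

>>> carry_out(increments="0 0 -6.5 18 3.4 0 1;0 0 -6.5 18 3.4 0 1;0 0 -6.5 18 3.4 0 1;0 0 -6.5 18 3.4 0 1;0 0 -1.4 8 1.6 0 1;0 0 0 0 0 0 1;0 0 0 0 0 0 1;0 0 0 0 0 0 1")

```text
t: 4.15
ee_pos: [0.6352, 0.2762, 0.1007]
eef_rot: [-180.0, -0.0, 178.0]
contact_force: [0.3, -0.3, -1.0]
opening: 0.0211
grasp_force: 39.3
```

Run:
```python
from h import *
s=observe(); print(s["ee_pos"],s["eef_rot"],s["opening"])
p,d=eyes.capture("top"); np.savez("top1.npz",p=p,d=d)
q,d=eyes.capture("side"); np.savez("side1.npz",p=q,d=d)
a=cv2.resize(p[110:250,120:300,::-1],(390,300),interpolation=2); b=cv2.resize(q[130:220,200:335,::-1],(400,300),interpolation=2)
cv2.imwrite("pics/c1.png",np.hstack([a,b]))
```

```text
[0.63523001 0.27623222 0.10074402] [-1.79996943e+02 -3.67684555e-02  1.78021011e+02] 0.021115931337748802
```

View pics/c1.png

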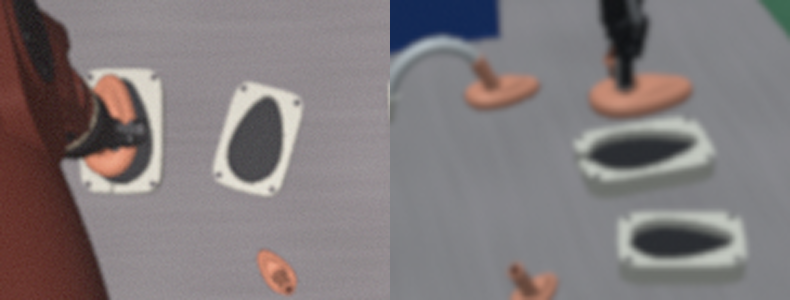

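The top half shows body 5 over nest 5, with parallax because it's still high. The side half shows it hanging level above the nest. Lowering it now.

>>> carry_out(increments="0 0 0.7 1 -1 -15 1;0 0 0 0 0 -20 1;0 0 0 0 0 -12 1;0 0 0 0 0 -6 1;0 0 0 0 0 -4 1;0 0 0 0 0 -4 1;0 0 0 0 0 0 1;0 0 0 0 0 0 1")

```text
t: 4.92
ee_pos: [0.6372, 0.2754, 0.0405]
eef_rot: [180.0, 0.0, 178.6]
contact_force: [0.6, -0.4, -0.2]
opening: 0.0207
grasp_force: 39.3
```

>>> carry_out(increments="0 0 0 0 0 -1 1;0 0 0 0 0 -1 1;0 0 0 0 0 0 1;0 0 0 0 0 0 1;0 0 0 0 0 0 0.3;0 0 0 0 0 0 0.1;0 0 0 0 0 0 0;0 0 0 0 0 0 0")

```text
t: 5.58
ee_pos: [0.6369, 0.2752, 0.0378]
eef_rot: [180.0, -0.0, 178.6]
contact_force: [-0.7, -0.7, 0.8]
opening: 0.0688
grasp_force: 0.0
```

>>> carry_out(increments="0 0 0 0 0 0 0;0 0 0 0 0 0 0;0 0 0 0 0 10 0;0 0 0 0 0 20 0;0 0 0 0 0 35 0;0 0 0 -10 0 35 0;0 0 3 -20 -20 20 0;0 0 4 -20 -20 20 0")

```text
t: 6.25
ee_pos: [0.587, 0.2355, 0.1807]
eef_rot: [180.0, 0.2, -174.2]
contact_force: [-0.4, -0.2, 1.0]
opening: 0.0852
grasp_force: 0.0
```

Run:
```python
from h import *
s=observe(); print(s["t"],s["ee_pos"],s["eef_rot"]); i=eyes.camera_info("wrist")
p,d=eyes.capture("wrist"); np.savez("w1.npz",p=p,d=d,T=i["T"]); cv2.imwrite("pics/w1.png",p[:,:,::-1])
```

```text
6.25 [0.58703709 0.23549084 0.18068856] [ 1.79979830e+02  1.60388613e-01 -1.74177353e+02]
```

View pics/w1.png

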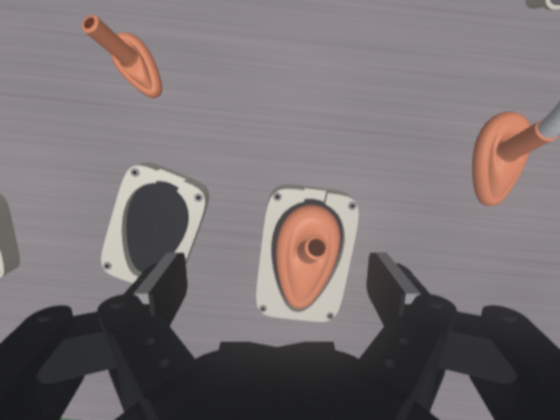

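Body 5 is seated, centred in its pocket at (308,250) with neck up. Body 2 is at (135,65). I'm moving above body 2 for a close look.

>>> carry_out(increments="0 0 4 -14.8 -19.6 0 0;0 0 4 -14.8 -19.6 0 0;0 0 4 -14.8 -19.6 0 0;0 0 4 -14.8 -19.6 0 0;0 0 4 -14.8 -19.6 0 0;0 0 4 -14.8 -19.6 0 0;0 0 4 -14.8 -19.6 -10 0;0 0 4 -14.8 -19.6 -10 0")

```text
t: 6.97
ee_pos: [0.4683, 0.0776, 0.1589]
eef_rot: [-179.9, 0.1, -142.2]
contact_force: [0.3, -0.8, 0.4]
opening: 0.0853
grasp_force: 0.0
```

```bash
cat > look.py <<'E'
import sys
from h import *
k=int(sys.argv[1]); s=observe(); i=eyes.camera_info("wrist"); p,d=eyes.capture("wrist"); np.savez(f"wb{k}.npz",p=p,d=d,T=i["T"])
print(s["t"],np.round(s["ee_pos"]*1000,1),np.round(s["eef_rot"],1))
m=pink(p); n,l,st,c=cv2.connectedComponentsWithStats(m)
for j in range(1,n):
    if st[j,4]>400:
        print("blob",np.round(c[j]),st[j]); u,v=c[j].astype(int)
        egg(i,m,u,v,.007,k)
E
python3 look.py 2
python3 - <<'E'
from h import *
Z=np.load("w1.npz"); i=eyes.camera_info("wrist"); i["T"]=Z["T"]
print("neck end 5, expect 627.5,275", plane(i,[(317,248)],.071)*1000)
egg(i,dark(Z["p"]),155,220,.012,4)
E
```

```text
6.9667 [468.3  77.6 158.9] [-1.799e+02  1.000e-01 -1.422e+02]
blob [120.  80.] [  75   51   87   56 3593]
2 mid [476.5 -97.8] size [82.2 45. ] ang -39.4 neck/seat [460.3 -84.6]
blob [277. 208.] [ 260  180   35   59 1544]
2 mid [483.9  91.3] size [61.6 34.4] ang 37.5 neck/seat [467.4  78.6]
blob [477. 411.] [460 396  34  24 481]
2 mid [540.9 454.2] size [43.2 39.3] ang 87.7 neck/seat [540.1 433.3]
neck end 5, expect 627.5,275 [[626.54561708 277.02216932  71.        ]]
4 mid [758.  267.1] size [746.2 337. ] ang 92.2 neck/seat [758.9 242.7]
```

>>> carry_out(increments="0 0 -0.3 -0.9 1 -30 0;0 0 0 0 0 -35 0;0 0 0 0 0 -35 0;0 0 0 0 0 -25 0;0 0 0 0 0 -14 0;0 0 0 0 0 0 0;0 0 0 0 0 0 1;0 0 0 0 0 0 1")

```text
t: 7.68
ee_pos: [0.4687, 0.0794, 0.0206]
eef_rot: [-179.9, 0.1, -142.7]
contact_force: [0.4, 0.4, 0.2]
opening: 0.0638
grasp_force: 0.0
```

>>> carry_out(increments="0 0 0 0 0 0 1;0 0 0 0 0 0 1;0 0 0 0 0 0 1;0 0 0 0 0 0 1;0 0 0 0 0 0 1;0 0 0 0 0 0 1;0 0 0 0 0 0 1;0 0 0 0 0 0 1")

```text
t: 8.35
ee_pos: [0.468, 0.0794, 0.0194]
eef_rot: [-180.0, 0.0, -142.7]
contact_force: [-0.6, -0.8, 5.1]
opening: 0.0148
grasp_force: 39.4
```

Body 2 is held. Carrying it to nest 2, seat (654.3, −90.6), yaw −175.4.

>>> carry_out(increments="0 0 0 0 0 15 1;0 0 0 0 0 30 1;0 0 -2 10 -8 25 1;0 0 -3 18 -16 0 1;0 0 -3 18 -16 0 1;0 0 -3 18 -16 0 1;0 0 -3 18 -16 0 1;0 0 -3 18 -16 0 1")

```text
t: 9.02
ee_pos: [0.5682, -0.0093, 0.0884]
eef_rot: [180.0, -0.0, -159.8]
contact_force: [0.4, -0.9, -0.7]
opening: 0.0149
grasp_force: 39.2
```

>>> carry_out(increments="0 0 -3.2 18 -16.5 0 1;0 0 -3.2 18 -16.5 0 1;0 0 -3.2 18 -16.5 0 1;0 0 -3.2 18 -16.5 0 1;0 0 -2.9 14.3 -16 0 1;0 0 0 0 0 0 1;0 0 0 0 0 0 1;0 0 0 0 0 0 1")

```text
t: 9.68
ee_pos: [0.6533, -0.0901, 0.0882]
eef_rot: [180.0, -0.1, -175.3]
contact_force: [-0.6, 0.4, -0.3]
opening: 0.0148
grasp_force: 39.2
```

Run:
```python
from h import *
s=observe(); print(s["ee_pos"],s["eef_rot"],s["opening"])
p,d=eyes.capture("wrist"); q,d=eyes.capture("side")
b=cv2.resize(q[190:280,270:390,::-1],(400,300),interpolation=2)
cv2.imwrite("pics/c2.png",np.hstack([cv2.resize(p[:,:,::-1],(400,300)),b]))
```

```text
[ 0.65326973 -0.09009019  0.08822957] [ 1.79950560e+02 -6.95235319e-02 -1.75321363e+02] 0.014825775305029086
```

View pics/c2.png

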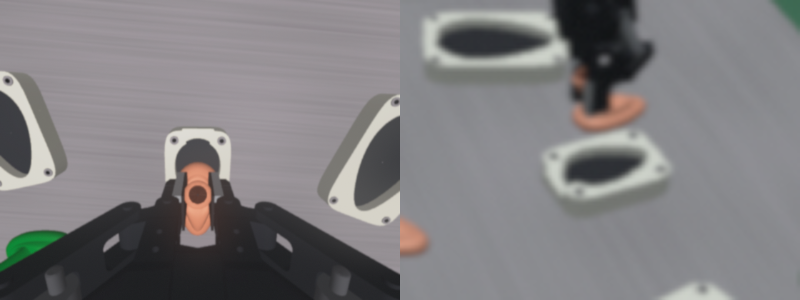

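Body 2 hangs level at (198,195), laterally centred on its nest. Lowering and releasing it.

>>> carry_out(increments="0 0 0 1 -0.5 -15 1;0 0 0 0 0 -18 1;0 0 0 0 0 -10 1;0 0 0 0 0 -6 1;0 0 0 0 0 -4 1;0 0 0 0 0 -3 1;0 0 0 0 0 -1 1;0 0 0 0 0 0 1")

```text
t: 10.45
ee_pos: [0.6551, -0.0911, 0.0322]
eef_rot: [-180.0, 0.0, -175.4]
contact_force: [-0.0, 0.6, -0.2]
opening: 0.0149
grasp_force: 39.1
```

>>> carry_out(increments="0 0 0 0 0 -1 1;0 0 0 0 0 -0.5 1;0 0 0 0 0 0 1;0 0 0 0 0 0 1;0 0 0 0 0 0 0.4;0 0 0 0 0 0 0.2;0 0 0 0 0 0 0;0 0 0 0 0 0 0")

```text
t: 11.12
ee_pos: [0.6548, -0.091, 0.0301]
eef_rot: [180.0, -0.0, -175.4]
contact_force: [-0.3, -0.0, -0.8]
opening: 0.063
grasp_force: 0.0
```

>>> carry_out(increments="0 0 0 0 0 0 0;0 0 0 0 0 0 0;0 0 0 0 0 10 0;0 0 0 0 0 20 0;0 0 0 0 0 30 0;0 0 -5 -10 0 30 0;0 0 -5 -20 0 20 0;0 0 -5 -25 0 20 0")

```text
t: 11.78
ee_pos: [0.6003, -0.0913, 0.1628]
eef_rot: [-180.0, 0.1, 169.4]
contact_force: [0.1, -1.5, 0.7]
opening: 0.0855
grasp_force: 0.0
```

Run:
```python
from h import *
s=observe(); print(s["t"],s["ee_pos"],s["eef_rot"]); i=eyes.camera_info("wrist")
p,d=eyes.capture("wrist"); np.savez("w2.npz",p=p,d=d,T=i["T"]); cv2.imwrite("pics/w2.png",p[:,:,::-1])
```

```text
11.7833 [ 0.60030907 -0.09126395  0.16280407] [-1.79983356e+02  1.36151649e-01  1.69407869e+02]
```

View pics/w2.png

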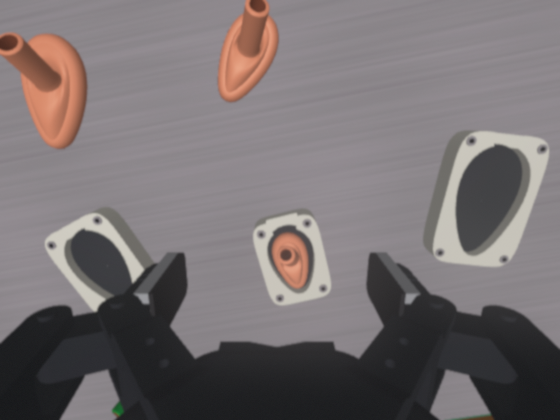

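Body 2 is seated at (290,258). Next is body 3 at (248,55).

>>> carry_out(increments="0 0 -3.5 -17.6 0.9 -0.5 0;0 0 -3.5 -17.6 0.9 -0.5 0;0 0 -3.5 -17.6 0.9 -0.5 0;0 0 -3.5 -17.6 0.9 -0.5 0;0 0 -3.5 -17.6 0.9 -0.5 0;0 0 -3.5 -17.6 0.9 -0.5 0;0 0 -3.5 -17.6 0.9 -0.5 0;0 0 -3.5 -17.6 0.9 -0.5 0")

```text
t: 12.5
ee_pos: [0.4584, -0.0838, 0.157]
eef_rot: [180.0, 0.0, 141.5]
contact_force: [-1.3, -0.2, 0.2]
opening: 0.0852
grasp_force: 0.0
```

```bash
python3 look.py 3
python3 - <<'E'
from h import *
Z=np.load("w2.npz"); i=eyes.camera_info("wrist"); i["T"]=Z["T"]
print("neck end 2, expect 645.6,-91.5", plane(i,[(286,254)],.064)*1000)
egg(i,dark(Z["p"]),490,200,.012,4)
E
```

```text
12.5 [458.4 -83.8 157. ] [180.    0.  141.5]
blob [277. 209.] [ 256  174   44   76 2564]
3 mid [476.6 -96.9] size [79.4 43.4] ang -38.6 neck/seat [458.9 -82.8]
blob [127. 280.] [116 268  29  28 443]
3 mid [ 434.  -271.1] size [45.8 16.5] ang 98.2 neck/seat [ 437.3 -293.5]
neck end 2, expect 645.6,-91.5 [[645.22714385 -90.78452722  64.        ]]
4 mid [648.3 112.4] size [107.4  57.4] ang -18.2 neck/seat [625.1 120. ]
```

>>> carry_out(increments="0 0 0 0.5 1 -30 0;0 0 0 0 0 -35 0;0 0 0 0 0 -35 0;0 0 0 0 0 -25 0;0 0 0 0 0 -10.5 0;0 0 0 0 0 0 0;0 0 0 0 0 0 1;0 0 0 0 0 0 1")

```text
t: 13.22
ee_pos: [0.461, -0.0835, 0.023]
eef_rot: [180.0, 0.2, 141.6]
contact_force: [-1.0, -0.5, 1.2]
opening: 0.0638
grasp_force: 0.0
```

>>> carry_out(increments="0 0 0 0 0 0 1;0 0 0 0 0 0 1;0 0 0 0 0 0 1;0 0 0 0 0 0 1;0 0 0 0 0 0 1;0 0 0 0 0 0 1;0 0 0 0 0 0 1;0 0 0 0 0 0 1")

```text
t: 13.88
ee_pos: [0.4602, -0.083, 0.0216]
eef_rot: [180.0, 0.1, 141.6]
contact_force: [-0.3, 0.4, 6.5]
opening: 0.0166
grasp_force: 39.1
```

Body 3 is held. Carrying it to nest 3, TCP (627.8, −291.3), yaw −163.3.

>>> carry_out(increments="0 0 0 0 0 15 1;0 0 0 0 0 30 1;0 0 3.1 7.5 -8.3 25 1;0 0 5.2 16 -20 0 1;0 0 5.2 16 -20 0 1;0 0 5.2 16 -20 0 1;0 0 5.2 16 -20 0 1;0 0 5.2 16 -20 0 1")

```text
t: 14.55
ee_pos: [0.5476, -0.1921, 0.0905]
eef_rot: [180.0, -0.0, 171.0]
contact_force: [-0.4, -0.6, -0.6]
opening: 0.0164
grasp_force: 39.0
```

>>> carry_out(increments="0 0 5.2 16 -20 0 1;0 0 5.2 16 -20 0 1;0 0 5.2 16 -20 0 1;0 0 5.2 16 -20 0 1;0 0 5.2 16 -20 0 1;0 0 0 0 0 0 1;0 0 0 0 0 0 1;0 0 0 0 0 0 1")

```text
t: 15.22
ee_pos: [0.6266, -0.2906, 0.0903]
eef_rot: [179.9, -0.0, -163.3]
contact_force: [-0.0, -0.1, -0.5]
opening: 0.0171
grasp_force: 39.1
```

Run:
```python
from h import *
s=observe(); print(s["ee_pos"],s["eef_rot"],s["opening"])
p,d=eyes.capture("wrist"); q,d=eyes.capture("side")
b=cv2.resize(q[230:350,280:440,::-1],(400,300),interpolation=2)
cv2.imwrite("pics/c3.png",np.hstack([cv2.resize(p[:,:,::-1],(400,300)),b]))
```

```text
[ 0.62664925 -0.29064369  0.09025555] [ 1.79930163e+02 -4.27255312e-02 -1.63328975e+02] 0.01714404119759385
```

View pics/c3.png

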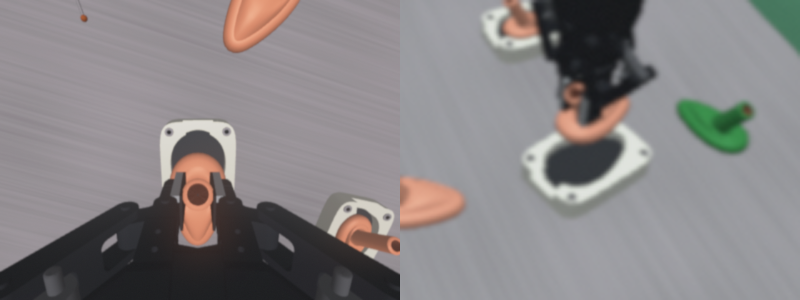

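Body 3 at (198,190) is lined up and level over nest 3. Lowering it.

>>> carry_out(increments="0 0 0 0.7 -0.7 -15 1;0 0 0 0 0 -18 1;0 0 0 0 0 -10 1;0 0 0 0 0 -6 1;0 0 0 0 0 -4 1;0 0 0 0 0 -3 1;0 0 0 0 0 -1 1;0 0 0 0 0 0 1")

```text
t: 15.98
ee_pos: [0.628, -0.2919, 0.0343]
eef_rot: [-180.0, 0.0, -163.3]
contact_force: [0.3, 0.4, 0.1]
opening: 0.0167
grasp_force: 39.1
```

>>> carry_out(increments="0 0 0 0 0 -1 1;0 0 0 0 0 -0.5 1;0 0 0 0 0 0 1;0 0 0 0 0 0 1;0 0 0 0 0 0 0.4;0 0 0 0 0 0 0.2;0 0 0 0 0 0 0;0 0 0 0 0 0 0")

```text
t: 16.65
ee_pos: [0.6278, -0.2919, 0.0322]
eef_rot: [180.0, -0.0, -163.3]
contact_force: [-0.0, 0.1, -0.7]
opening: 0.0647
grasp_force: 0.0
```

>>> carry_out(increments="0 0 0 0 0 0 0;0 0 0 0 0 0 0;0 0 0 0 0 10 0;0 0 0 0 0 20 0;0 0 0 0 0 30 0;0 0 -4 -10 0 30 0;0 0 -4 -20 0 20 0;0 0 -4 -25 0 20 0")

```text
t: 17.32
ee_pos: [0.5732, -0.292, 0.1648]
eef_rot: [-179.9, 0.1, -175.4]
contact_force: [0.2, -1.0, 0.8]
opening: 0.0855
grasp_force: 0.0
```

Run:
```python
from h import *
s=observe(); print(s["t"],s["ee_pos"],s["eef_rot"]); i=eyes.camera_info("wrist")
p,d=eyes.capture("wrist"); np.savez("w3.npz",p=p,d=d,T=i["T"]); cv2.imwrite("pics/w3.png",p[:,:,::-1])
```

```text
17.3167 [ 0.57323513 -0.29197969  0.16483844] [-1.79918243e+02  1.07234433e-01 -1.75409423e+02]
```

View pics/w3.png

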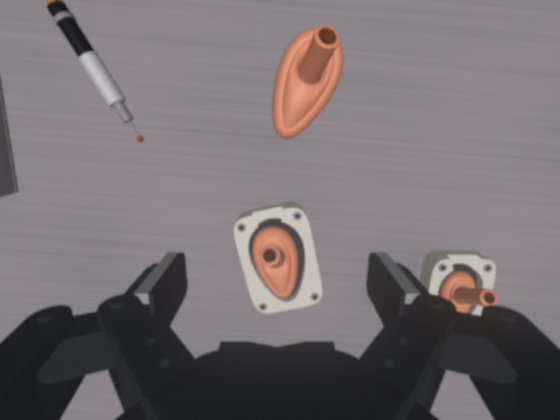

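Body 3 is seated at (275,260), and the grinder is untouched. Last is body 4 at (308,80).

>>> carry_out(increments="0 0 -2.8 -15.2 2.8 0 0;0 0 -2.8 -15.2 2.8 0 0;0 0 -2.8 -15.2 2.8 0 0;0 0 -2.8 -15.2 2.8 0 0;0 0 -2.8 -15.2 2.8 0 0;0 0 -2.8 -15.2 2.8 0 0;0 0 -2.8 -15.2 2.8 0 0;0 0 -2.8 -15.2 2.8 0 0")

```text
t: 18.03
ee_pos: [0.4506, -0.2694, 0.1632]
eef_rot: [-180.0, 0.0, 162.2]
contact_force: [-0.2, -0.9, 0.6]
opening: 0.0852
grasp_force: 0.0
```

```bash
python3 look.py 4
python3 - <<'E'
from h import *
Z=np.load("w3.npz"); i=eyes.camera_info("wrist"); i["T"]=Z["T"]
print("neck end 3, expect 618.6,-293.8", plane(i,[(270,256)],.066)*1000)
E
```

```text
18.0333 [ 450.6 -269.4  163.2] [-180.     0.   162.2]
blob [278. 208.] [ 252  165   54   93 3757]
4 mid [ 474.6 -274.7] size [99.5 54.3] ang -18.6 neck/seat [ 451.5 -267. ]
neck end 3, expect 618.6,-293.8 [[ 619.5708539  -293.37559529   66.        ]]
```

>>> carry_out(increments="0 0 -0.6 0.5 1.8 -30 0;0 0 0 0 0 -35 0;0 0 0 0 0 -35 0;0 0 0 0 0 -25 0;0 0 0 0 0 -15 0;0 0 0 0 0 0 0;0 0 0 0 0 0 1;0 0 0 0 0 0 1")

```text
t: 18.75
ee_pos: [0.4526, -0.2684, 0.0241]
eef_rot: [-179.9, 0.1, 161.8]
contact_force: [0.2, -1.4, 0.6]
opening: 0.0636
grasp_force: 0.0
```

>>> carry_out(increments="0 0 0 0 0 0 1;0 0 0 0 0 0 1;0 0 0 0 0 0 1;0 0 0 0 0 0 1;0 0 0 0 0 0 1;0 0 0 0 0 0 1;0 0 0 0 0 0 1;0 0 0 0 0 0 1")

```text
t: 19.42
ee_pos: [0.4522, -0.2681, 0.0233]
eef_rot: [-180.0, 0.1, 161.7]
contact_force: [-0.9, 0.7, 5.9]
opening: 0.019
grasp_force: 38.9
```

Body 4 is held. Carrying it to nest 4, seat (625.3, 116), yaw 162.8, with an 85 mm lift.

>>> carry_out(increments="0 0 0 0 0 15 1;0 0 0 0 0 35 1;0 0 0 0 8 35 1;0 0 0 8 25 0 1;0 0 0 8 25 0 1;0 0 0 8 25 0 1;0 0 0 8 25 0 1;0 0 0 8 25 0 1")

```text
t: 20.08
ee_pos: [0.4919, -0.1335, 0.1075]
eef_rot: [180.0, 0.0, 161.7]
contact_force: [0.0, -0.5, -1.5]
opening: 0.0187
grasp_force: 39.2
```

>>> carry_out(increments="0 0 0 8 25 0 1;0 0 0 8 25 0 1;0 0 0 12 25 0 1;0 0 0 15 25 0 1;0 0 0 15 25 0 1;0 0 0 15 25 0 1;0 0 0 15 25 0 1;0 0 0 15 25 0 1")

```text
t: 20.75
ee_pos: [0.5952, 0.0668, 0.1073]
eef_rot: [180.0, 0.0, 161.7]
contact_force: [0.9, -0.4, -0.9]
opening: 0.0186
grasp_force: 39.2
```

>>> carry_out(increments="0 0 1.1 15 25 0 1;0 0 0 15 25 0 1;0 0 0 0 1 -10 1;0 0 0 0 0 -10 1;0 0 0 0 0 0 1;0 0 0 0 0 0 1;0 0 0 0 0 0 1;0 0 0 0 0 0 1")

```text
t: 21.42
ee_pos: [0.6248, 0.1155, 0.088]
eef_rot: [180.0, 0.0, 162.8]
contact_force: [-0.2, -0.8, 0.2]
opening: 0.0192
grasp_force: 39.2
```

Run:
```python
from h import *
s=observe(); print(s["ee_pos"],s["eef_rot"],s["opening"])
p,d=eyes.capture("wrist"); q,d=eyes.capture("side")
b=cv2.resize(q[150:240,240:360,::-1],(400,300),interpolation=2)
cv2.imwrite("pics/c4.png",np.hstack([cv2.resize(p[:,:,::-1],(400,300)),b]))
```

```text
[0.62479824 0.11546538 0.08796163] [1.79987787e+02 4.10373267e-02 1.62764620e+02] 0.019191399418892287
```

View pics/c4.png

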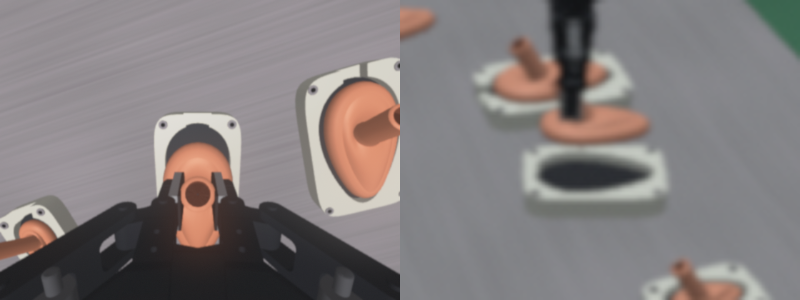

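Body 4 is level and centred over nest 4. Lowering and releasing it.

>>> carry_out(increments="0 0 0 0.5 0.4 -15 1;0 0 0 0 0 -15 1;0 0 0 0 0 -10 1;0 0 0 0 0 -6 1;0 0 0 0 0 -4 1;0 0 0 0 0 -2 1;0 0 0 0 0 -1 1;0 0 0 0 0 0 1")

```text
t: 22.18
ee_pos: [0.6255, 0.1167, 0.0354]
eef_rot: [180.0, 0.0, 162.8]
contact_force: [-0.5, 0.2, 0.8]
opening: 0.019
grasp_force: 39.3
```

>>> carry_out(increments="0 0 0 0 0 -0.7 1;0 0 0 0 0 -0.5 1;0 0 0 0 0 0 1;0 0 0 0 0 0 1;0 0 0 0 0 0 0.4;0 0 0 0 0 0 0.2;0 0 0 0 0 0 0;0 0 0 0 0 0 0")

```text
t: 22.85
ee_pos: [0.6253, 0.1167, 0.0331]
eef_rot: [180.0, 0.0, 162.8]
contact_force: [0.8, -0.2, 0.0]
opening: 0.0666
grasp_force: 0.0
```

>>> carry_out(increments="0 0 0 0 0 0 0;0 0 0 0 0 0 0;0 0 0 0 0 10 0;0 0 0 0 0 20 0;0 0 0 0 0 30 0;0 0 0 -10 0 35 0;0 0 0 -20 0 30 0;0 0 0 -25 0 30 0")

```text
t: 23.52
ee_pos: [0.5702, 0.1166, 0.1904]
eef_rot: [180.0, 0.1, 162.8]
contact_force: [0.2, -0.1, 1.7]
opening: 0.0856
grasp_force: 0.0
```

Run:
```python
from h import *
s=observe(); print(s["t"],s["ee_pos"],s["contact_force"])
p,d=eyes.capture("wrist"); q,d=eyes.capture("side")
a=cv2.resize(q[140:350,180:460,::-1],(400,300),interpolation=2)
cv2.imwrite("pics/end.png",np.hstack([cv2.resize(p[:,:,::-1],(400,300)),a]))
```

```text
23.5167 [0.57020613 0.11657091 0.19040136] [ 0.15621328 -0.14597015  1.74215349]
```

View pics/end.png

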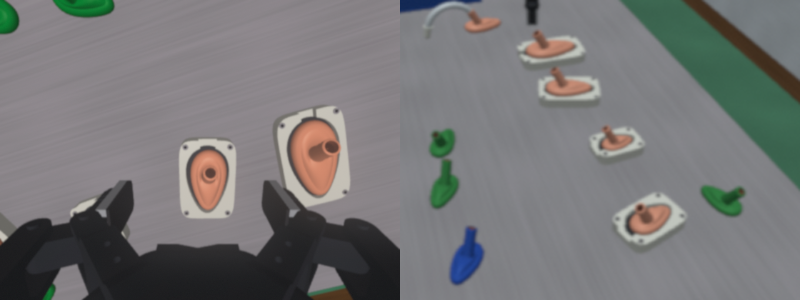

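All four bodies lie flat in their nests, the gripper is clear, and the finished mask and grinder are where they were. Handing in.

```bash
python3 -c "
from cell import job_done
print(job_done())"
```

```text
the job is handed in; nothing more can be done
None
```

All four pink mask bodies are seated face down in the nests of their own size and the job is handed in at about 24 s; the finished mask and the pen grinder were left alone, and the judge's verdict was not shown.

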